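Clear the belt sander and hold its tension arm back for a new belt

TASK

The small grey edge sander has its belt off for a change: take the wooden scraper block, wipe the five brass offcuts off the sander's steel table into the tray at the table's right-hand end (they are sharp, so move them with the block, never with the fingers), and stand the block back on the bench, upright and clear of the machine. Then swing the sander's tension arm by the upright black grip on its end, against its spring, all the way to its stop, and finish while holding it there, so that the new belt can be slipped on. Leave the other things on the bench where they are.

Things in the scene. Friction and masses are not known exactly. Their poses are not given: they have to be found in the camera images.
- sander: grey edge sander, belt off, fixed. Origin under it on the bench; own x to its rear (away from the robot), y to its left, yaw up to 0.2 rad. In mm: base x -85..130, y -100..145, top z 34; platen x 26..35, y -55..45, top 102; drive roller dia 48 at (52,-78), top 108; motor x 81..127, y -95..55, top 97; arm pivot (-30,100), top 122; stop bolts dia 11 at (15,63), (-5,136), top 116
- table (a point): centre of the top of the sander's steel work table, 108 (x) x 158 (y) mm, 40 mm above the bench; axes as the sander. Its right-hand edge (y = -79 mm from here) is open and meets the tray; only the offcuts lie on it. The platen rises 57 mm behind (x+) this point
- tray (a point): centre of the inner floor of the open aluminium chip tray fixed to the right-hand end of the table; inside 112 (x) x 66 (y) mm, floor 6 mm and rim 33 mm above the bench (7 mm lower than the table's top); axes as the sander
- pivot (a point): point on the vertical pivot axis of the tension arm, 110 mm above the bench, in the middle of the aluminium arm's thickness; axes as the sander
- tension_grip (a point): middle of the upright round black grip on the free end of the tension arm, over the idler roller: diameter 24 mm, straight from 124 to 157 mm above the bench, top 161; this point is 142 mm up and 85 mm from the pivot axis. The arm below is 26 mm wide, its top 114 mm up. The point's x axis points from pivot to grip
- tension_arm (a joint): angle of the tension arm (rad): 0 where its spring rests it (arm pointing 0.524 rad left of the sander's own x), growing clockwise from above, the grip moving to the right; 0.881 at the stop bolt (arm pointing 0.358 rad right of the sander's x). The spring takes about 5 N at the grip at 0, 13 N at the stop, and throws the arm back if let go
- scraper: scraper block standing on the bench: hardwood with a steel shoe. Foot 96 (x, the long way) x 36 (y) x 16 mm high, above it a grip ridge 78 (x) x 22 (y) mm that reaches to 53 mm height. Origin: centre of the underside; z up. About 0.14 kg. It wipes broadside, moving along its own y
- chip1: loose brass offcut on the sander's table: flat stub 18 x 12 x 8 mm. Origin: about the middle of its underside
- chip2: loose brass offcut on the sander's table: square stub 13 x 13 x 9 mm. Origin: about the middle of its underside
- chip3: loose brass offcut on the sander's table: narrow stub 20 x 9 x 8 mm. Origin: about the middle of its underside
- chip4: loose brass offcut on the sander's table: stepped stub about 19 x 12 x 8 mm. Origin: about the middle of its underside
- chip5: loose brass offcut on the sander's table: round slug, diameter 15 mm, 8 mm thick. Origin: about the middle of its underside
- oiler: small plastic oil bottle, 32 mm wide, 95 mm high, bystander; origin under its centre
- spool_black: black thread spool, 31 mm wide, 38 mm high, bystander; origin under its centre
- pliers_red: red-handled pliers, 167 mm long, 28 mm wide, 11 mm high, lying along own y, bystander; origin under its centre
- marker_blue: blue marker pen, 128 mm long, 16 mm wide, 18 mm high, lying along own x, bystander; origin under its centre
There are look-alikes about, which are no part of the job. There is more than one size of the scraper; the job needs the larger.

How it is judged:
On the way, in this order (a step that is already met when the one before it is completed fails the run):
1. the scraper block is held in the gripper, upright and low over the sander's table (contact force between scraper and the fingers above 1 N and angle between scraper's own z axis and vertical below 0.25 rad and z of scraper in the frame of table between -0.006 and 0.012 m and y of scraper in the frame of table between -0.1 and 0.1 m and x of scraper in the frame of table between -0.08 and 0.08 m), for 0.2 s.
2. all five brass offcuts lie in the tray (x of chip1 in the frame of tray between -0.057 and 0.057 m and y of chip1 in the frame of tray between -0.034 and 0.034 m and z of each of chip1, chip2, chip3, chip4, chip5 in the frame of tray below 0.03 m and x of chip2 in the frame of tray between -0.057 and 0.057 m and y of chip2 in the frame of tray between -0.034 and 0.034 m and x of chip3 in the frame of tray between -0.057 and 0.057 m and y of chip3 in the frame of tray between -0.034 and 0.034 m and x of chip4 in the frame of tray between -0.057 and 0.057 m and y of chip4 in the frame of tray between -0.034 and 0.034 m and x of chip5 in the frame of tray between -0.057 and 0.057 m and y of chip5 in the frame of tray between -0.034 and 0.034 m), for 0.2 s.
3. the scraper block stands on the bench, let go and clear of the sander (height (world z) of scraper below 0.012 m and angle between scraper's own z axis and vertical below 0.15 rad and contact force between scraper and the fingers below 0.1 N and contact force between scraper and sander below 0.1 N and linear speed of scraper below 0.02 m/s), for 0.2 s.
At the end, for the whole second after the job is handed in: The fingers, at its grip (TCP within 60 mm), hold the tension arm still at over 0.83 rad (stop: 0.881), pressing it with at least 3 N; all five offcuts lie in the tray; the scraper block stands upright on the bench, touched by neither fingers nor sander (all of step 2 and all of step 3 and value of joint tension_arm above 0.83 rad and velocity of joint tension_arm between -0.1 and 0.1 rad/s and contact force between the fingers and tension_arm above 3 N and distance between the grasp point and tension_grip below 0.06 m); the arm keeps its last pose, push and grip.
It fails at once if the fingers touch a brass offcut (contact force between any of chip1, chip2, chip3, chip4, chip5 and the fingers above 0.5 N).
It fails at once if the oil bottle is moved by more than 30 mm (distance of oiler from where it was at the start of the episode above 0.03 m).
It fails at once if the thread spool is moved by more than 30 mm (distance of spool_black from where it was at the start of the episode above 0.03 m).
It fails at once if the pliers is moved by more than 30 mm (distance of pliers_red from where it was at the start of the episode above 0.03 m).
It fails at once if the marker is moved by more than 30 mm (distance of marker_blue from where it was at the start of the episode above 0.03 m).
It also fails if it takes over 58 s, if anything falls off the work surface, if the arm or the gripper's body presses on something with over 40 N, if the wrist force passes 120 N, or if a joint passes its speed limit or range.

ROBOT

A 7-joint arm with a two-finger parallel gripper is mounted at the origin on a cart in front of the work surface, level with it; the furniture and walls round the work are solid. World frame = base frame: x ahead of the robot, y to its left, z up, the work surface at z = 0. Lengths are in m, angles in rad, forces in N, time in s.
With the tool pointing down it reaches from about 0.4 to 0.875 m from the base axis. Payload 19.3 kg.
Tool frame: the origin (TCP) lies between the finger pads, 19 mm behind the fingertips; this is the grasp point; z points along the fingers, y is the direction in which the jaws open and shut (so a half turn about z gives the same grasp; the last joint's range is limited). The gripper opens to 85 mm and grips with 20 to 120 N. Pads are 22 mm wide; open, the fingers measure 114 mm over their backs; the gripper's body (76 mm by 85 mm) begins 54 mm behind the grasp point. The pads swing forward as they close: fully open they stand 13 mm farther back than shut.
Start: joints at [-1.395, 0.521, -0.036, 1.599, 0.021, 1.021, -0.113], TCP at [0.152, 0.606, 0.25] pointing down, gripper open.
Joint ranges: [-2.91, 2.91], [-0.3, 2.13], [-1.5, 1.42], [0.17, 2.43], [-1.26, 4.41], [0.16, 1.93], [-2.52, 2.52]. Speed limits (rad/s): [1.89, 1.89, 2.39, 2.39, 3.01, 3.01, 3.01].

INTERFACE

Orientations are given as [roll, pitch, yaw] about the fixed x, y, z axes, in that order (R = Rz(yaw) Ry(pitch) Rx(roll)).
In Python, from workcell import bot, grab_frame, calibration, workorder gives the robot as it stands.
- The arm moves only by the tool move_arm, never from a script. Its arguments are lists of equal length, an entry for each row: "jaw": the closure in counts, from 0 (fully open) to 255 (shut); "dp": the shift along the tool's x, y, z in units of 800 mm (1.0 is 800 mm), a list of three; "rotation": the turn, a rotation vector about the tool's x, y, z in units of pi rad (1.0 is pi rad), a list of three. In form: {"jaw": [jaw, ...], "dp": [[dx, dy, dz], ...], "rotation": [[rx, ry, rz], ...]}. A call has 1 to 10 rows; each row shifts and turns the commanded pose from where the row before left it, along the tool's axes as they then stand; what a row does not reach is not made up. A row lasts 1/8 s, in which the tool goes at most 62.5 mm and 10.7 degrees, less where a joint would pass 70% of its speed; a pose out of reach is approached as far as the arm can. A call with a number of a shift or a turn outside -1 to 1 is refused whole. A call with a gripper value outside its range is refused whole. The fingers move at their own pace and stop on an object; "squeeze" is the grip in N (left out, the last holds). Time passes only in rows, so rows that do not move let the fingers close. It gives the time, the measured TCP pose, the force and the opening at its end, in the units of the state.
- bot.observe(): the state, without advancing time (a new reading comes with each control period).
- grab_frame(name): name is "side" or "top"; returns the picture (400x640x3 uint8, blue, green, red); there is no depth.
- calibration(name): a dict with "camera_matrix" (3x3 intrinsics, pixels), "T" (4x4, takes a point from camera to world coordinates). Camera axes: x right, y down, z forward; pixel columns grow to the right and rows downward; lengths in m; the calibration is good to about 2 mm. A picture is of the moment at which its call begins. calibration takes no time and is no camera call.
- workorder.job_done(): hands the job in, once; it reports no verdict.
The state is a dict: "clock": time; "qpos": joint angles; "qd": joint speeds; "joint_efforts": joint torques, N m; "position": TCP position; "tool_rot": TCP orientation; "force": force on the tool from outside, world axes, zero at the start; "moment": the same for the moment, N m; "grip_width": finger opening in m.
Only numpy, scipy, OpenCV 4.12 (cv2) and the standard library are available. Lean on these libraries where they do the work, as an engineer would, in place of code of your own. Each camera call takes 0.05 s, during which the arm holds its last target. There are 200 camera calls.

## Working session

There is one attempt and no reset: what is moved stays moved. The work goes in short steps, Python scripts to look and compute and a tool call to move; the robot and the scene stay as the last step left them, time stands still between calls to the robot, and variables do not carry over. Pictures are saved under pics/ and viewed, about 8 in all and at most 12, crops included, and the job is handed in when it is done.

Besides the shell and the picture viewer there is one more tool, called after "Emit:" as name(argument=value, ...) on one line, values as JSON. move_arm: Moves the arm, as the interface text tells. Shifts and turns lie within -1 to 1; 1 stands for 800 mm of shift or pi rad of turn. Its arguments: {"type":"object","properties":{"jaw":{"type":"array","items":{"type":"number"}},"dp":{"type":"array","items":{"type":"array","items":{"type":"number","minimum":-1,"maximum":1}}},"rotation":{"type":"array","items":{"type":"array","items":{"type":"number","minimum":-1,"maximum":1}}},"squeeze":{"type":"number"}},"required":["jaw","dp","rotation"]}

```bash
mkdir -p pics; ls
python3 - <<'E'
from workcell import bot, grab_frame, calibration
import cv2,numpy as np
for n in("side","top"):
    cv2.imwrite(f"pics/{n}0.png",grab_frame(n)); c=calibration(n); print(n,np.round(c["camera_matrix"],1).tolist(),np.round(c["T"],3).tolist())
s=bot.observe();print(s)
E
```

```text
pics
side [[467.0, 0.0, 312.7], [0.0, 467.0, 197.4], [0.0, 0.0, 1.0]] [[0.992, -0.06, 0.111, 0.417], [-0.125, -0.578, 0.807, -0.52], [0.016, -0.814, -0.581, 0.637], [0.0, 0.0, 0.0, 1.0]]
top [[380.6, 0.0, 312.5], [0.0, 380.6, 200.6], [0.0, 0.0, 1.0]] [[0.018, -0.985, 0.174, 0.358], [-1.0, -0.02, -0.011, 0.221], [0.014, -0.173, -0.985, 1.06], [0.0, 0.0, 0.0, 1.0]]
{'clock': 0.1, 'qpos': array([-1.39517945,  0.52195456, -0.0363045 ,  1.59992985,  0.02122302,
        1.02109284, -0.11276012]), 'qd': array([-0.00050243, -0.00031361,  0.00058713, -0.00058848, -0.00111182,
       -0.00045871,  0.00072168]), 'joint_efforts': array([ 4.03633167e-03, -9.28492212e+01,  1.98377766e+00, -3.70522606e+01,
        1.80994748e-02,  5.55007195e-03, -3.79509322e-05]), 'position': array([0.15207636, 0.6059369 , 0.24949102]), 'tool_rot': array([-3.14059839e+00,  9.99412956e-05,  2.89579650e+00]), 'force': array([-0.01880123, -0.37185323, -0.37480856]), 'moment': array([ 0.00817691, -0.00390055, -0.02538036]), 'grip_width': 0.08498425449116678}
```

View pics/top0.png

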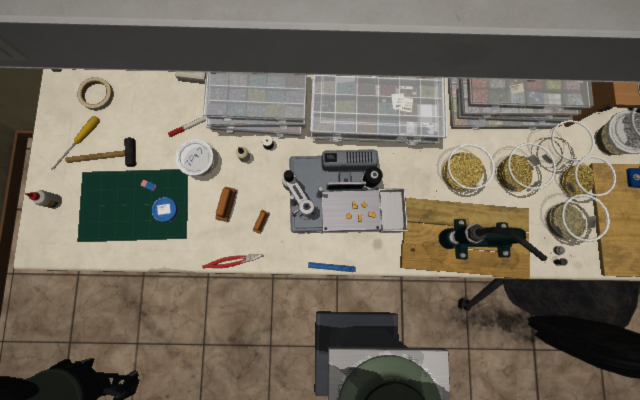

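View pics/side0.png

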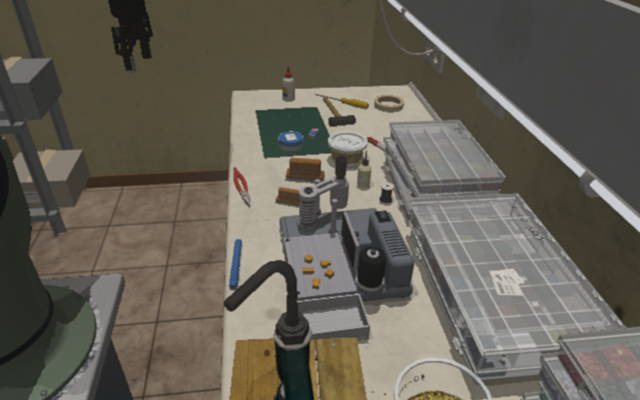

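The top view shows the scraper candidates, a larger brown block at about (226,204) and a smaller one at (261,221). The sander is at (335,190), the offcuts at about (360,211), and the grip near (290,175). I'll check these in one close crop.

Run:
```python
import cv2,numpy as np
t=cv2.imread("pics/top0.png")[140:245,205:415]; s=cv2.imread("pics/side0.png")[145:345,230:420]
t=cv2.resize(t,None,fx=3.8,fy=3.8,interpolation=cv2.INTER_CUBIC);s=cv2.resize(s,None,fx=3,fy=3,interpolation=cv2.INTER_CUBIC)
cv2.imwrite("pics/t1.png",t);cv2.imwrite("pics/s1.png",s)
```

```text
(no output)
```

View pics/t1.png

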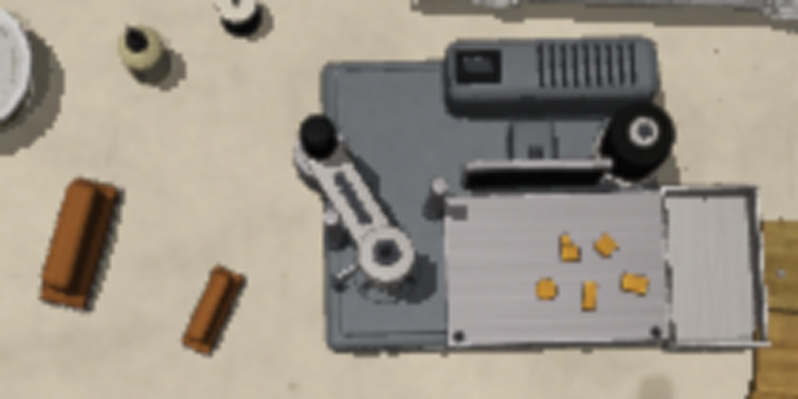

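View pics/s1.png

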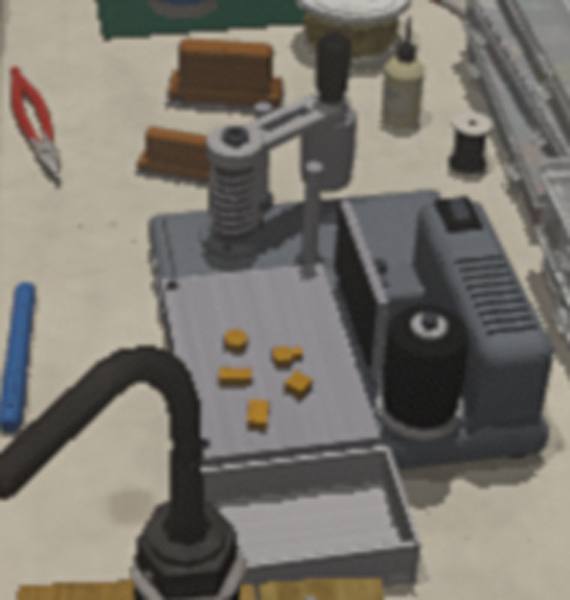

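The crops confirm the choice: the large block is at top (226,204) and the small look-alike at (261,221). Next I'll fit the sander pose from known features and the scraper pose from its silhouette.

```bash
cat > h.py <<'E'
import numpy as np,cv2
from workcell import bot, grab_frame, calibration
from scipy.optimize import least_squares
C={n:calibration(n) for n in("side","top")}
def proj(n,P):
    P=np.atleast_2d(P);T=np.linalg.inv(np.array(C[n]["T"]));p=P@T[:3,:3].T+T[:3,3];p=p@np.array(C[n]["camera_matrix"]).T
    return p[:,:2]/p[:,2:]
def ray(n,u,v,z):
    T=np.array(C[n]["T"]);d=T[:3,:3]@np.linalg.solve(C[n]["camera_matrix"],[u,v,1]);o=T[:3,3]
    return o+d*(z-o[2])/d[2]
tc=lambda u,v:(205+u/3.8,140+v/3.8)
sc=lambda u,v:(230+u/3,145+v/3)
def place(q,P):
    P=np.atleast_2d(P).astype(float);c,s=np.cos(q[2]),np.sin(q[2])
    return np.c_[q[0]+c*P[:,0]-s*P[:,1],q[1]+s*P[:,0]+c*P[:,1],P[:,2]]
E
python3 - <<'E'
from h import *
F=[("top",tc(643,130),(.052,-.078,.108)),("top",tc(386,252),(-.03,.1,.122)),("top",tc(438,184),(.015,.063,.116)),("top",tc(330,350),(-.085,.145,.034)),("top",tc(323,65),(.13,.145,.034)),("top",tc(331,215),(-.005,.136,.116)),
("side",sc(430,323),(.052,-.078,.108)),("side",sc(236,137),(-.03,.1,.122)),("side",sc(315,166),(.015,.063,.116)),("side",sc(262,107),(-.005,.136,.116))]
f=lambda q:np.concatenate([proj(n,place(q,p))[0]-m for n,m,p in F])
r=least_squares(f,[.5,.2,0],loss='soft_l1');q=r.x;print(q,np.round(f(q).reshape(-1,2),1).tolist());np.save("sander.npy",q)
def loc(P):
    c,s=np.cos(q[2]),np.sin(q[2]);d=P[:2]-q[:2];return np.round([1e3*(c*d[0]+s*d[1]),1e3*(-s*d[0]+c*d[1])],1)
for nm,m,z in [("tblFL",(447,343),.04),("tblBL",(447,195),.04),("tblBR",(663,190),.04),("tblFR",(665,345),.04),("trayBR",(757,187),.033),("trayFR",(768,342),.033),("grip",(318,130),.161)]+[("chip",m,.008+.04) for m in[(569,249),(605,245),(546,289),(589,296),(634,284)]]:
    P=ray("top",*tc(*m),z);print(nm,np.round(P,3),loc(P))
for m in[(236,340),(288,356),(235,377),(298,384),(258,413)]:
    P=ray("side",*sc(*m),.046);print("chip side",loc(P))
P=ray("side",*sc(333,40),.161);print("grip side",np.round(P,3),loc(P))
# scraper: silhouettes
def box(x,y,z0,z1):return [(a*x/2,b*y/2,c) for a in(-1,1) for b in(-1,1) for c in(z0,z1)]
B1=box(.096,.036,0,.016);B2=box(.078,.022,.016,.053)
masks={}
for n,(r0,r1,c0,c1) in {"top":(183,224,211,239),"side":(154,183,284,326)}.items():
    im=cv2.imread(f"pics/{n}0.png");h=cv2.cvtColor(im,cv2.COLOR_BGR2HSV);m=((h[...,0]<14)&(h[...,1]>120)).astype(np.uint8)
    k=np.zeros_like(m);k[r0:r1,c0:c1]=1;masks[n]=m&k;print(n,masks[n].sum())
def iou(q):
    J=1
    for n,m in masks.items():
        k=np.zeros(m.shape,np.uint8);
        for b in(B1,B2):
            cv2.fillConvexPoly(k,np.round(cv2.convexHull(np.float32(proj(n,place(q,b))))*16).astype(np.int32),1,shift=4)
        J+=-(k&m).sum()/(k|m).sum()
    return J
from scipy.optimize import differential_evolution
g=ray("top",226,204,.03);print(g)
r=differential_evolution(iou,[(g[0]-.03,g[0]+.03),(g[1]-.03,g[1]+.03),(-.8,.8) if 0 else (-.9,.3)],seed=1,maxiter=60);print(r.x,r.fun)
np.save("scr.npy",r.x)
E
```

```text
[0.54407837 0.12495506 0.04783223] [[1.0, -0.7], [0.5, -0.5], [1.0, -0.1], [-0.9, -0.5], [-0.5, -2.3], [0.5, 0.3], [-0.2, -1.3], [-0.8, -1.3], [-0.7, 0.5], [-0.2, 0.2]]
tblFL [0.457 0.181 0.04 ] [-84.3  59.8]
tblBL [0.564 0.182 0.04 ] [22.4 56.1]
tblBR [0.571 0.026 0.04 ] [ 21.9 -99.9]
tblFR [0.459 0.026 0.04 ] [-90.  -94.6]
trayBR [ 0.576 -0.044  0.033] [  23.7 -170. ]
trayFR [ 0.463 -0.049  0.033] [ -89.4 -169.8]
grip [0.58  0.27  0.161] [ 42.7 142.8]
chip [0.525 0.095 0.048] [-20.6 -28.8]
chip [0.528 0.07  0.048] [-18.5 -54.6]
chip [0.496 0.111 0.048] [-48.8 -11.2]
chip [0.491 0.081 0.048] [-54.6 -41.3]
chip [0.501 0.049 0.048] [-47.  -73.7]
chip side [-46.5 -12.4]
chip side [-17.7 -31.3]
chip side [-52.4 -44. ]
chip side [-16.5 -55.6]
chip side [-44.1 -75. ]
grip side [0.581 0.269 0.161] [ 43.6 142. ]
top 312
side 22
[0.52481957 0.44567206 0.03      ]
[ 0.49612359  0.41630208 -0.32890192] 1.7788567091330332e+16<stdin>:26: RuntimeWarning: overflow encountered in scalar negative
```

Sander fit is good to about 2 mm: origin (0.544, 0.125), yaw 0.048. The measured grip position agrees with the rest angle. The scraper mask was wrong, so I'll fix that fit.

Run:
```python
from h import *
from scipy.optimize import differential_evolution
def box(x,y,z0,z1):return [(a*x/2,b*y/2,c) for a in(-1,1) for b in(-1,1) for c in(z0,z1)]
B1=box(.096,.036,0,.016);B2=box(.078,.022,.016,.053)
masks={};vis={}
for n,(r0,r1,c0,c1) in {"top":(183,224,211,239),"side":(154,184,282,328)}.items():
    im=cv2.imread(f"pics/{n}0.png").astype(int);m=(im[...,2]>im[...,0]+28)&(im[...,2]<190)
    k=np.zeros(m.shape,bool);k[r0:r1,c0:c1]=1;masks[n]=m&k;print(n,masks[n].sum())
def mod(n,q):
    k=np.zeros((400,640),np.uint8)
    for b in(B1,B2): cv2.fillConvexPoly(k,np.round(cv2.convexHull(np.float32(proj(n,place(q,b))))*16).astype(np.int32),1,shift=4)
    return k>0
iou=lambda q:sum(1-float((mod(n,q)&m).sum())/float((mod(n,q)|m).sum()) for n,m in masks.items())
for ns in(("top","side"),("top",),("side",)):
    M=dict(masks)
    f=lambda q:sum(1-float((mod(n,q)&M[n]).sum())/float((mod(n,q)|M[n]).sum()) for n in ns)
    r=differential_evolution(f,[(.46,.56),(.39,.5),(-.9,.3)],seed=1,maxiter=80);print(ns,np.round(r.x,4),r.fun)
    if len(ns)==2:np.save("scr.npy",r.x)
print("device",[ray("top",440,237,z).round(3) for z in(0,.15,.3)])
```

```text
top 419
side 419
('top', 'side') [ 0.5297  0.4533 -0.1302] 0.8369197040080995
('top',) [ 0.531   0.4537 -0.1754] 0.288695652173913
('side',) [ 0.5305  0.4587 -0.083 ] 0.544069640914037
device [array([ 0.449, -0.149,  0.   ]), array([ 0.436, -0.097,  0.15 ]), array([ 0.423, -0.045,  0.3  ])]
```

Run:
```python
from h import *
F=[("top",tc(80,180),(.039,.011,.053)),("top",tc(102,187),(.039,-.011,.053)),("top",tc(72,293),(-.039,-.011,.053)),("top",tc(45,287),(-.039,.011,.053)),
("top",tc(86,310),(-.048,-.018,0)),("top",tc(122,190),(.048,-.018,0)),
("side",sc(170,102),(-.048,-.018,0)),("side",sc(281,106),(.048,-.018,0)),("side",sc(181,41),(-.039,.011,.053)),("side",sc(271,42),(.039,.011,.053))]
f=lambda q:np.concatenate([proj(n,place(q,p))[0]-m for n,m,p in F])
r=least_squares(f,[.53,.453,-.2],loss='soft_l1');q=r.x;print(q.round(4),np.round(f(q).reshape(-1,2),1).tolist());np.save("scr.npy",q)
out=[]
for n,(r0,r1,c0,c1) in {"top":(175,230,200,270),"side":(145,200,270,340)}.items():
    im=cv2.resize(cv2.imread(f"pics/{n}0.png")[r0:r1,c0:c1],None,fx=5.7,fy=5.7,interpolation=cv2.INTER_CUBIC)
    for x,y,z in((.096,.036,0),(.096,.036,.016),(.078,.022,.053)):
        P=proj(n,place(q,[(a*x/2,b*y/2,z) for a,b in((1,1),(1,-1),(-1,-1),(-1,1))]))
        cv2.polylines(im,[np.int32((P-[c0,r0]+.5)*5.7)],True,(255,255,0),1)
    out.append(im)
cv2.imwrite("pics/ov.png",np.hstack(out))
```

```text
[ 0.528   0.4471 -0.2101] [[-2.4, -0.8], [-0.3, -0.8], [-0.1, -0.7], [-1.0, -1.0], [1.9, 1.0], [1.3, -0.2], [-2.4, 2.5], [-0.6, 3.5], [-1.3, -1.5], [0.5, -0.1]]
```

View pics/ov.png

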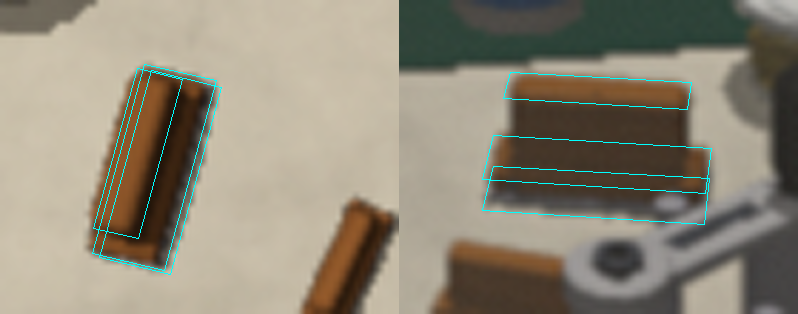

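The overlay lines up within about 4 mm in y. The block is at about (0.529, 0.450), yaw −0.21, which is close enough for an 85 mm opening. I'll move above it.

Emit:
move_arm(jaw=[0, 0, 0, 0, 0, 0, 0, 0, 0, 0], dp=[[-0.05, -0.0075, 0], [-0.05, -0.0075, 0], [-0.05, -0.0075, 0], [-0.05, -0.0075, 0], [-0.05, -0.0075, 0], [-0.05, -0.0075, 0], [-0.05, -0.0075, 0], [-0.05, -0.0075, 0], [-0.05, -0.0075, 0], [-0.05, -0.0075, 0]], rotation=[[0, 0, 0], [0, 0, 0], [0, 0, 0], [0, 0, 0], [0, 0, 0], [0, 0, 0], [0, 0, 0], [0, 0, 0], [0, 0, 0], [0, 0, -0.011]], squeeze=40)

```text
clock: 1.35
position: [0.5265, 0.45, 0.2496]
tool_rot: [-3.141, -0.0, 2.931]
force: [0.4, 1.2, 0.0]
grip_width: 0.0854
```

```bash
cat >> h.py <<'E'
def need(x,y,z,yaw):
    from scipy.spatial.transform import Rotation as R
    s=bot.observe();r=R.from_euler('xyz',s["tool_rot"]);t=R.from_euler('xyz',[np.pi,0,yaw])
    print("t",round(s["clock"],2),"pos",s["position"].round(4),"rpy",s["tool_rot"].round(3),"F",s["force"].round(1),"w",round(s["grip_width"],4))
    print("need dp units",(r.inv().apply(np.array([x,y,z])-s["position"])/.8).round(4),"rot units",((r.inv()*t).as_rotvec()/np.pi).round(4))
E
python3 - <<'E'
from h import *
need(.529,.450,.10,2.932)
for n,(r0,r1,c0,c1) in {"side":(100,200,250,400)}.items():
    im=grab_frame(n);cv2.imwrite("pics/s2.png",cv2.resize(im[r0:r1,c0:c1],None,fx=5,fy=5,interpolation=cv2.INTER_CUBIC))
E
```

```text
t 1.35 pos [0.5265 0.45   0.2496] rpy [-3.141 -0.     2.931] F [0.4 1.2 0. ] w 0.0854
need dp units [-0.0031  0.0007  0.187 ] rot units [-0.0002 -0.0001 -0.0003]
```

View pics/s2.png

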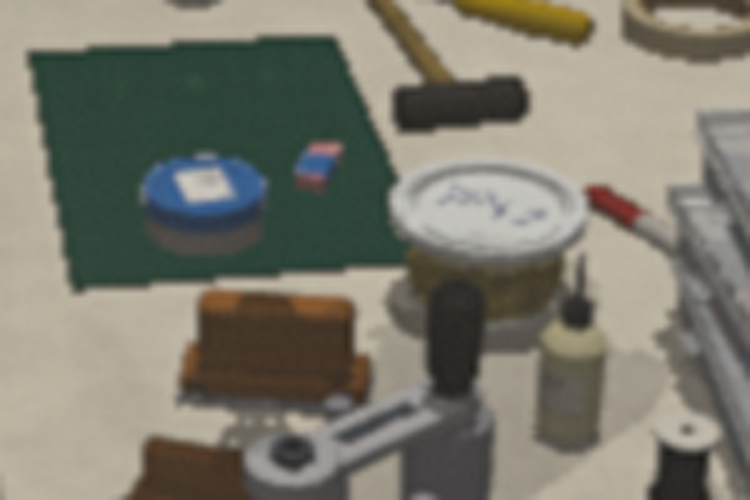

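The block is clear of its neighbours. I'll descend and grip.

Emit:
move_arm(jaw=[0, 0, 0, 0, 0, 0, 255, 255, 255, 255], dp=[[-0.003, 0, 0.05], [0, 0, 0.06], [0, 0, 0.06], [0, 0, 0.05], [0, 0, 0.03], [0, 0, 0.011], [0, 0, 0], [0, 0, 0], [0, 0, 0], [0, 0, 0]], rotation=[[0, 0, 0], [0, 0, 0], [0, 0, 0], [0, 0, 0], [0, 0, 0], [0, 0, 0], [0, 0, 0], [0, 0, 0], [0, 0, 0], [0, 0, 0]], squeeze=60)

```text
clock: 2.65
position: [0.5282, 0.4506, 0.0422]
tool_rot: [3.14, 0.001, 2.93]
force: [-0.7, 0.3, 8.4]
grip_width: 0.0213
```

Run:
```python
from h import *
need(.529,.450,.16,2.932)
im=grab_frame("side")[70:220,230:400];b=grab_frame("top")[150:250,190:310]
cv2.imwrite("pics/g.png",np.hstack([cv2.resize(im,(440,388),interpolation=cv2.INTER_CUBIC),cv2.resize(b,(360,388))]))
```

```text
t 2.65 pos [0.5282 0.4506 0.0422] rpy [3.14e+00 1.00e-03 2.93e+00] F [-0.7  0.3  8.4] w 0.0213
need dp units [-0.0012 -0.0003 -0.1473] rot units [ 0.0004  0.0002 -0.0006]
```

View pics/g.png

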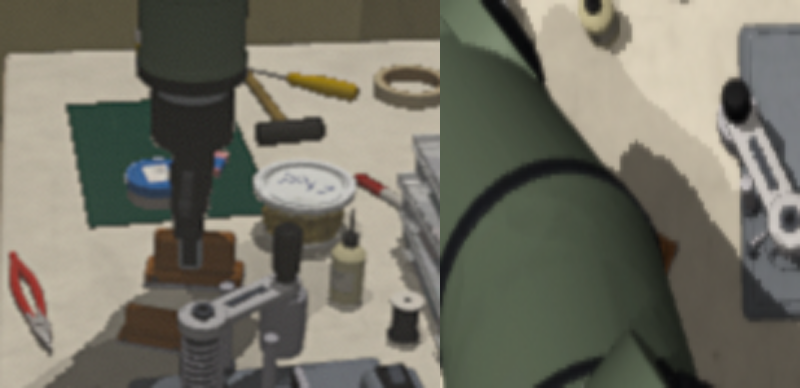

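The block is held: opening 21.3 mm, side crop shows the fingers on the ridge at (190,255), block centre about 5 mm ahead of the TCP. I'll lift, then compute the way to the table's left end.

Emit:
move_arm(jaw=[255, 255, 255, 255, 255, 255], dp=[[0, 0, -0.02], [0, 0, -0.05], [0, 0, -0.06], [0, 0, -0.06], [0, 0, -0.06], [0, 0, 0]], rotation=[[0, 0, 0], [0, 0, 0], [0, 0, 0], [0, 0, 0], [0, 0, 0], [0, 0, 0]])

```text
clock: 3.5
position: [0.529, 0.451, 0.2464]
tool_rot: [3.136, 0.004, 2.93]
force: [0.1, 0.6, -2.8]
grip_width: 0.0211
```

Run:
```python
from h import *
q=np.load("sander.npy")
for x,y in((-.005,.05),(-.005,-.1)):
    P=place(q,(-.031+x,-.021+y,0))[0];print(P.round(4)); need(P[0],P[1],.1,q[2]+np.pi)
```

```text
[0.5067 0.1522 0.    ]
t 3.5 pos [0.529  0.451  0.2464] rpy [3.136 0.004 2.93 ] F [ 0.1  0.6 -2.8] w 0.0211
need dp units [-0.0506 -0.372   0.1811] rot units [ 0.0016  0.0015 -0.0826]
[0.5139 0.0024 0.    ]
t 3.5 pos [0.529  0.451  0.2464] rpy [3.136 0.004 2.93 ] F [ 0.1  0.6 -2.8] w 0.0211
need dp units [-0.0987 -0.5533  0.1802] rot units [ 0.0016  0.0015 -0.0826]
```

Emit:
move_arm(jaw=[255, 255, 255, 255, 255, 255, 255, 255, 255, 255], dp=[[-0.0072, -0.053, 0], [-0.0072, -0.053, 0], [-0.0072, -0.053, 0], [-0.0072, -0.053, 0], [-0.0072, -0.053, 0], [-0.0072, -0.053, 0], [-0.0072, -0.053, 0], [0, 0, 0], [0, 0, 0], [0, 0, 0]], rotation=[[0, 0, 0], [0, 0, 0], [0, 0, 0], [0, 0, 0], [0, 0, 0], [0, 0, 0], [0, 0, 0], [0, 0, -0.0413], [0, 0, -0.0413], [0, 0, 0]])

```text
clock: 4.75
position: [0.5047, 0.1512, 0.2411]
tool_rot: [-3.142, -0.001, -3.094]
force: [0.2, -1.0, -2.4]
grip_width: 0.0209
```

Run:
```python
from h import *
need(.5067,.1522,.1,.0478+np.pi)
```

```text
t 4.75 pos [0.5047 0.1512 0.2411] rpy [-3.142e+00 -1.000e-03 -3.094e+00] F [ 0.2 -1.  -2.4] w 0.0209
need dp units [-0.0026  0.0012  0.1764] rot units [-0.     -0.0002 -0.0002]
```

Emit:
move_arm(jaw=[255, 255, 255, 255, 255], dp=[[-0.0026, 0.0012, 0.05], [0, 0, 0.05], [0, 0, 0.05], [0, 0, 0.025], [0, 0, 0]], rotation=[[0, 0, 0], [0, 0, 0], [0, 0, 0], [0, 0, 0], [0, 0, 0]])

```text
clock: 5.38
position: [0.5061, 0.1523, 0.1]
tool_rot: [-3.14, -0.003, -3.096]
force: [1.0, -0.3, -2.4]
grip_width: 0.0208
```

Run:
```python
from h import *
need(.5067,.1522,.082,.0478+np.pi)
im=grab_frame("side")[150:320,230:420]
cv2.imwrite("pics/w1.png",cv2.resize(im,None,fx=3.5,fy=3.5,interpolation=cv2.INTER_CUBIC))
```

```text
t 5.38 pos [0.5061 0.1523 0.1   ] rpy [-3.140e+00 -3.000e-03 -3.096e+00] F [ 1.  -0.3 -2.4] w 0.0208
need dp units [-0.0008 -0.0001  0.0225] rot units [-0.0004 -0.0008 -0.0007]
```

View pics/w1.png

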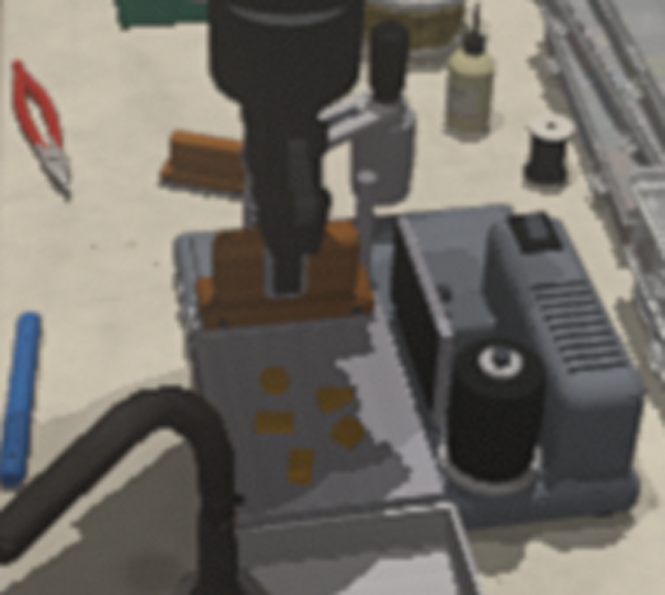

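The block sits over the table's left end at (285,290), squared up, with the chips ahead of it at (270..350, 380..465). Lowering until it touches.

Emit:
move_arm(jaw=[255, 255, 255, 255, 255], dp=[[0, 0, 0.012], [0, 0, 0.006], [0, 0, 0.0025], [0, 0, 0], [0, 0, 0]], rotation=[[0, 0, 0], [0, 0, 0], [0, 0, 0], [0, 0, 0], [0, 0, 0]])

```text
clock: 6.05
position: [0.5072, 0.1526, 0.085]
tool_rot: [3.142, 0.0, -3.094]
force: [-0.1, -1.4, -1.4]
grip_width: 0.0214
```

Emit:
move_arm(jaw=[255, 255, 255], dp=[[0, 0, 0.002], [0, 0, 0], [0, 0, 0]], rotation=[[0, 0, 0], [0, 0, 0], [0, 0, 0]])

```text
clock: 6.42
position: [0.507, 0.1526, 0.0832]
tool_rot: [-3.142, -0.0, -3.093]
force: [0.3, -0.6, -2.3]
grip_width: 0.0211
```

Emit:
move_arm(jaw=[255, 255, 255], dp=[[0, 0, 0.002], [0, 0, 0], [0, 0, 0]], rotation=[[0, 0, 0], [0, 0, 0], [0, 0, 0]])

```text
clock: 6.8
position: [0.5071, 0.1526, 0.0821]
tool_rot: [3.141, 0.0, -3.093]
force: [-4.3, -0.6, 11.6]
grip_width: 0.0213
```

Emit:
move_arm(jaw=[255, 255, 255, 255, 255, 255, 255, 255, 255, 255], dp=[[0, -0.006, -0.0006], [0, -0.01, 0], [0, -0.01, 0], [0, -0.01, 0], [0, -0.01, 0], [0, -0.01, 0], [0, -0.01, 0], [0, -0.01, 0], [0, -0.01, 0], [0, -0.01, 0]], rotation=[[0, 0, 0], [0, 0, 0], [0, 0, 0], [0, 0, 0], [0, 0, 0], [0, 0, 0], [0, 0, 0], [0, 0, 0], [0, 0, 0], [0, 0, 0]])

```text
clock: 8.05
position: [0.5108, 0.0754, 0.0821]
tool_rot: [3.142, 0.0, -3.093]
force: [-0.3, 3.9, 4.2]
grip_width: 0.0209
```

Emit:
move_arm(jaw=[255, 255, 255, 255, 255, 255, 255, 255, 255, 255], dp=[[0, -0.01, 0], [0, -0.01, 0], [0, -0.01, 0], [0, -0.01, 0], [0, -0.01, 0], [0, -0.01, 0], [0, -0.01, 0], [0, -0.01, 0], [0, -0.008, 0], [0, 0, 0]], rotation=[[0, 0, 0], [0, 0, 0], [0, 0, 0], [0, 0, 0], [0, 0, 0], [0, 0, 0], [0, 0, 0], [0, 0, 0], [0, 0, 0], [0, 0, 0]])

```text
clock: 9.3
position: [0.5137, 0.0046, 0.0818]
tool_rot: [-3.141, -0.001, -3.094]
force: [-0.4, 0.6, -2.4]
grip_width: 0.0216
```

Run:
```python
from h import *
need(.5139,.0024,.083,.0478+np.pi)
im=grab_frame("side")[220:390,230:420]
cv2.imwrite("pics/w2.png",cv2.resize(im,None,fx=3.5,fy=3.5,interpolation=cv2.INTER_CUBIC))
```

```text
t 9.3 pos [0.5137 0.0046 0.0818] rpy [-3.141e+00 -1.000e-03 -3.094e+00] F [-0.4  0.6 -2.4] w 0.0216
need dp units [-0.0001 -0.0027 -0.0015] rot units [-0.0002 -0.0003 -0.0002]
```

View pics/w2.png

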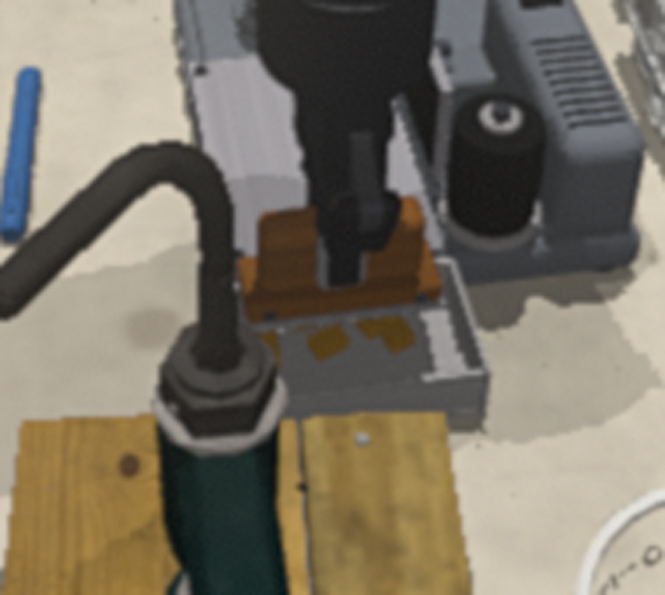

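Chips are visible in the tray at (270..390, 335) and the table behind the block looks bare. I'll lift, carry the block back left, and check before placing it.

Emit:
move_arm(jaw=[255, 255, 255, 255, 255, 255], dp=[[0, 0, -0.02], [0, 0, -0.05], [0, 0, -0.06], [0, 0, -0.06], [0, 0, -0.01], [0, 0, 0]], rotation=[[0, 0, 0], [0, 0, 0], [0, 0, 0], [0, 0, 0], [0, 0, 0], [0, 0, 0]])

```text
clock: 10.1
position: [0.514, 0.0057, 0.2426]
tool_rot: [-3.142, 0.001, -3.093]
force: [-1.0, -0.6, -2.7]
grip_width: 0.021
```

Emit:
move_arm(jaw=[255, 255, 255, 255, 255, 255, 255, 255, 255, 255], dp=[[0, 0.055, 0], [0, 0.055, 0], [0, 0.055, 0], [0, 0.055, 0], [0, 0.055, 0], [0, 0.055, 0], [0, 0.055, 0], [0, 0.055, 0], [-0.023, 0.055, 0], [-0.023, 0.055, 0]], rotation=[[0, 0, 0], [0, 0, 0], [0, 0, 0], [0, 0, 0], [0, 0, 0], [0, 0, 0], [0, 0, 0], [0, 0, 0], [0, 0, 0.041], [0, 0, 0.041]])

```text
clock: 11.35
position: [0.5348, 0.4457, 0.2403]
tool_rot: [-3.14, -0.001, 2.929]
force: [0.4, -0.1, -1.3]
grip_width: 0.0214
```

Run:
```python
from h import *
need(.529,.452,.06,2.932)
im=grab_frame("side")[215:355,290:370];b=grab_frame("top")[180:240,310:420]
cv2.imwrite("pics/w3.png",np.hstack([cv2.resize(im,(340,595),interpolation=cv2.INTER_CUBIC),cv2.resize(cv2.resize(b,(455,248),interpolation=cv2.INTER_CUBIC),(455,595))]))
```

```text
t 11.35 pos [0.5348 0.4457 0.2403] rpy [-3.140e+00 -1.000e-03  2.929e+00] F [ 0.4 -0.1 -1.3] w 0.0214
need dp units [0.0084 0.0066 0.2254] rot units [-0.0007 -0.0005 -0.0009]
```

View pics/w3.png

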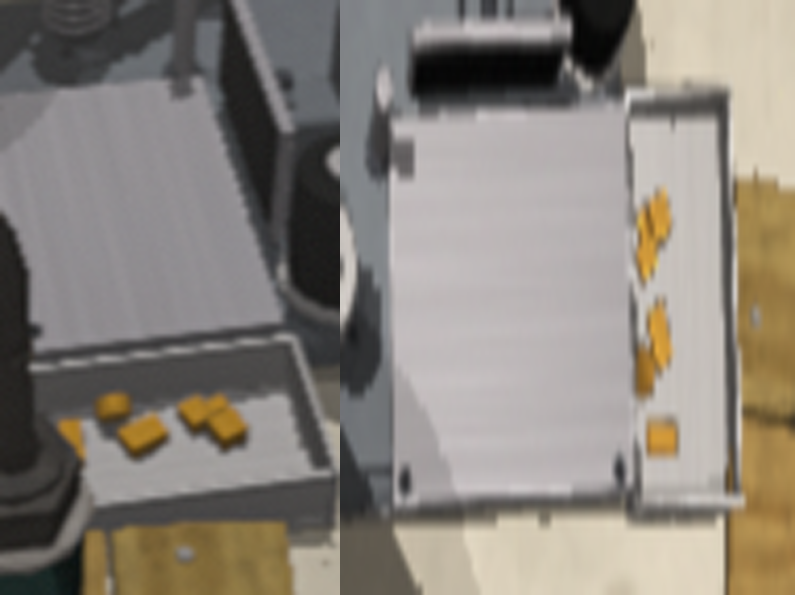

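All five offcuts are in the tray and the table is clear (both views agree). Now placing the block.

Emit:
move_arm(jaw=[255, 255, 255, 255, 255, 255, 255, 255], dp=[[0.0084, 0.0066, 0.05], [0, 0, 0.06], [0, 0, 0.06], [0, 0, 0.05], [0, 0, 0.018], [0, 0, 0.006], [0, 0, 0.002], [0, 0, 0]], rotation=[[0, 0, 0], [0, 0, 0], [0, 0, 0], [0, 0, 0], [0, 0, 0], [0, 0, 0], [0, 0, 0], [0, 0, 0]])

```text
clock: 12.45
position: [0.5303, 0.4513, 0.0465]
tool_rot: [3.14, 0.001, 2.932]
force: [0.0, -0.3, -2.0]
grip_width: 0.0211
```

Emit:
move_arm(jaw=[255, 255, 255, 255], dp=[[0, 0, 0.003], [0, 0, 0.0015], [0, 0, 0], [0, 0, 0]], rotation=[[0, 0, 0], [0, 0, 0], [0, 0, 0], [0, 0, 0]])

```text
clock: 12.95
position: [0.5299, 0.451, 0.0422]
tool_rot: [3.141, 0.0, 2.932]
force: [-1.8, -1.9, 5.4]
grip_width: 0.021
```

Emit:
move_arm(jaw=[0, 0, 0, 0, 0, 0, 0, 0, 0, 0], dp=[[0, 0, 0], [0, 0, 0], [0, 0, 0], [0, 0, 0], [0, 0, -0.02], [0, 0, -0.05], [0, 0, -0.06], [0, 0, -0.06], [0, 0, -0.05], [0, 0, 0]], rotation=[[0, 0, 0], [0, 0, 0], [0, 0, 0], [0, 0, 0], [0, 0, 0], [0, 0, 0], [0, 0, 0], [0, 0, 0], [0, 0, 0], [0, 0, 0]])

```text
clock: 14.2
position: [0.5309, 0.4518, 0.2384]
tool_rot: [3.136, 0.004, 2.932]
force: [-0.2, 0.2, -0.5]
grip_width: 0.0856
```

Run:
```python
from h import *
q=np.load("sander.npy")
G=place(q,(-.03+.085*np.cos(.524),.1+.085*np.sin(.524),0))[0];E=place(q,(-.03+.085*np.cos(.358),.1-.085*np.sin(.358),0))[0]
print(G,E,np.linalg.norm(G-E)); need(G[0],G[1],.145,.2+np.pi)
b=grab_frame("top")[150:240,190:330];a=grab_frame("side")[130:240,250:390]
cv2.imwrite("pics/p.png",np.vstack([cv2.resize(a,(460,300)),cv2.resize(b,(460,296))]))
```

```text
[0.58080871 0.26940603 0.        ] [0.59027529 0.1974627  0.        ] 0.07256348061348124
t 14.2 pos [0.5309 0.4518 0.2384] rpy [3.136 0.004 2.932] F [-0.2  0.2 -0.5] w 0.0856
need dp units [-0.1081 -0.2106  0.1161] rot units [ 0.0014  0.0015 -0.1304]
```

View pics/p.png

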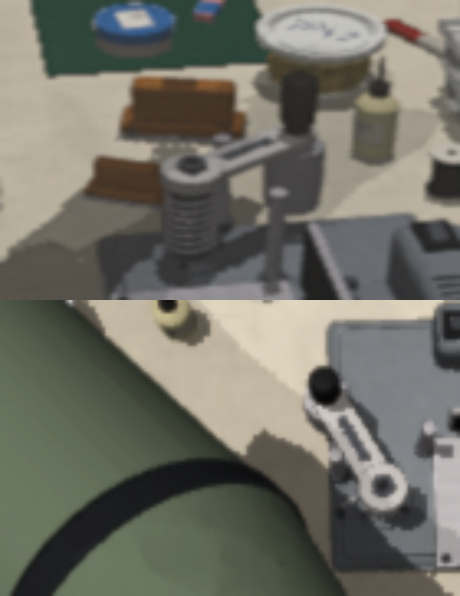

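The block stands upright in place at (185,105) in the side crop, next to the small look-alike. Now going over the tension grip.

Emit:
move_arm(jaw=[0, 0, 0, 0, 0, 0, 0, 0, 0, 0], dp=[[-0.0216, -0.0421, 0], [-0.0216, -0.0421, 0], [-0.0216, -0.0421, 0], [-0.0216, -0.0421, 0], [-0.0216, -0.0421, 0], [0, 0, 0], [0, 0, 0], [0, 0, 0], [0, 0, 0], [0, 0, 0]], rotation=[[0, 0, 0], [0, 0, 0], [0, 0, 0], [0, 0, 0], [0, 0, 0], [0, 0, -0.05], [0, 0, -0.05], [0, 0, -0.05], [0, 0, -0.05], [0, 0, -0.049]])

```text
clock: 15.55
position: [0.5788, 0.2679, 0.2327]
tool_rot: [3.141, -0.002, -2.564]
force: [0.7, 0.1, -0.3]
grip_width: 0.0855
```

Run:
```python
from h import *
need(.5808,.2694,.145,.572+np.pi); print(bot.observe()["qpos"].round(2))
```

```text
t 15.55 pos [0.5788 0.2679 0.2327] rpy [ 3.141e+00 -2.000e-03 -2.564e+00] F [ 0.7  0.1 -0.3] w 0.0855
need dp units [-0.0033  0.0002  0.1096] rot units [ 0.0001 -0.0006  0.0019]
[-0.36  0.57 -0.25  1.57  0.16  1.02  1.49]
```

Emit:
move_arm(jaw=[0, 0, 0, 0, 255, 255, 255, 255, 255], dp=[[-0.0033, 0, 0.04], [0, 0, 0.045], [0, 0, 0.024], [0, 0, 0], [0, 0, 0], [0, 0, 0], [0, 0, 0], [0, 0, 0], [0, 0, 0]], rotation=[[0, 0, 0], [0, 0, 0], [0, 0, 0], [0, 0, 0], [0, 0, 0], [0, 0, 0], [0, 0, 0], [0, 0, 0], [0, 0, 0]], squeeze=50)

```text
clock: 16.68
position: [0.5814, 0.2704, 0.1473]
tool_rot: [3.141, 0.001, -2.568]
force: [-4.5, 1.3, 7.8]
grip_width: 0.0223
```

Emit:
move_arm(jaw=[255, 255, 255, 255, 255], dp=[[0.0004, -0.00935, 0], [0.0004, -0.00935, 0], [0.0004, -0.00935, 0], [0.0004, -0.00935, 0], [0.0004, -0.00935, 0]], rotation=[[0, 0, 0.028], [0, 0, 0.028], [0, 0, 0.028], [0, 0, 0.028], [0, 0, 0.028]])

```text
clock: 17.3
position: [0.5939, 0.2362, 0.1472]
tool_rot: [3.14, -0.0, -3.01]
force: [-8.1, 5.8, 9.1]
grip_width: 0.0223
```

```bash
cat >> h.py <<'E'
def arm():
    q=np.load("sander.npy");P=place(q,(-.03,.1,0))[0];s=bot.observe();d=s["position"]-P
    print("theta",round(.524-(np.arctan2(d[1],d[0])-q[2]),3),"r",np.hypot(d[0],d[1]).round(4),"yaw",s["tool_rot"][2].round(3),"F",s["force"].round(1),"w",s["grip_width"].round(4),"z",s["position"][2].round(4),"t",s["clock"])
E
python3 -c "
from h import *
arm()"
```

```text
Traceback (most recent call last):
  File "h.py", line 23, in arm
    print("theta",round(.524-(np.arctan2(d[1],d[0])-q[2]),3),"r",np.hypot(d[0],d[1]).round(4),"yaw",s["tool_rot"][2].round(3),"F",s["force"].round(1),"w",s["grip_width"].round(4),"z",s["position"][2].round(4),"t",s["clock"])
                                                                                                                                                          ^^^^^^^^^^^^^^^^^^^^^
AttributeError: 'float' object has no attribute 'round'
```

Forces are low and the arc is tracking. Continuing to the stop.

Emit:
move_arm(jaw=[255, 255, 255, 255, 255, 255], dp=[[0.0004, -0.00935, 0], [0.0004, -0.00935, 0], [0.0004, -0.00935, 0], [0.0004, -0.00935, 0], [0.0004, -0.00935, 0], [0, 0, 0]], rotation=[[0, 0, 0.028], [0, 0, 0.028], [0, 0, 0.028], [0, 0, 0.028], [0, 0, 0.028], [0, 0, 0]])

```text
clock: 18.05
position: [0.5907, 0.2003, 0.1473]
tool_rot: [3.139, -0.001, 2.835]
force: [-4.8, 12.2, 5.9]
grip_width: 0.0226
```

```bash
sed -i 's/s\["grip_width"\].round(4)/s["grip_width"]/' h.py; python3 -c "
from h import *
arm()"
```

```text
theta 0.849 r 0.0846 yaw 2.835 F [-4.8 12.2  5.9] w 0.022605780801889113 z 0.1473 t 18.05
```

Emit:
move_arm(jaw=[255, 255, 255, 255], dp=[[0, -0.003, 0], [0, -0.003, 0], [0, 0, 0], [0, 0, 0]], rotation=[[0, 0, 0], [0, 0, 0], [0, 0, 0], [0, 0, 0]])

```text
clock: 18.55
position: [0.5903, 0.1993, 0.1473]
tool_rot: [3.134, 0.001, 2.839]
force: [6.1, 28.2, -5.7]
grip_width: 0.0223
```

```bash
python3 -c "
from h import *
arm()"
```

```text
theta 0.861 r 0.0845 yaw 2.839 F [ 6.1 28.2 -5.7] w 0.022292591387492084 z 0.1473 t 18.55
```

The force rose from 13 N to about 29 N for only 1 mm of travel, so the arm is on its stop. A last look before handing in.

Run:
```python
from h import *
a=grab_frame("side")[70:350,220:430];b=grab_frame("top")[140:270,190:420];arm()
cv2.imwrite("pics/f.png",np.hstack([cv2.resize(a,(390,520)),cv2.resize(b,(400,520))]))
```

```text
theta 0.861 r 0.0845 yaw 2.839 F [ 5.  29.  -5.6] w 0.022474039381141942 z 0.1473 t 18.65
```

View pics/f.png

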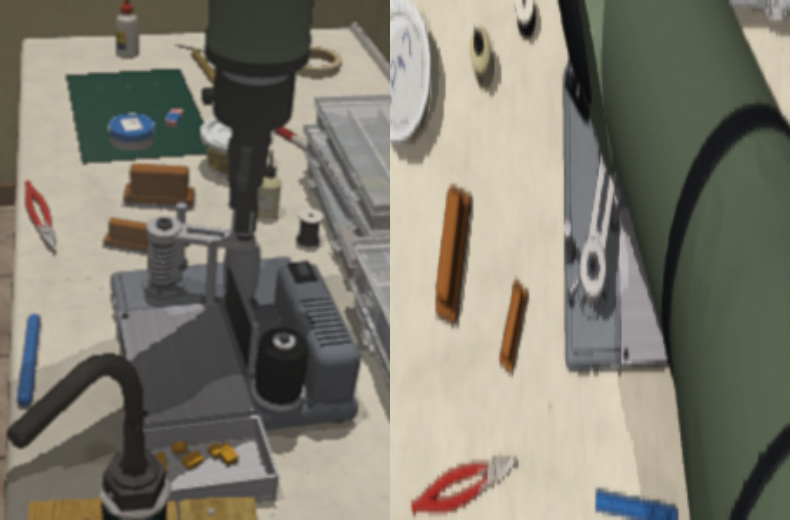

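The tension arm lies against the near stop bolt, at (210,240) in the side view. The block stands upright, the offcuts are in the tray, and the bystanders haven't moved. Handing in.

```bash
python3 -c "
from workcell import workorder
print(workorder.job_done())
from h import *
arm()"
```

```text
the job is handed in; nothing more can be done
None
the job is handed in; nothing more can be done
```

I finished the job and handed it in at about 18.7 s; the system gave no verdict.

- **Offcuts:** I gripped the larger scraper block by its ridge and wiped the table once. Both cameras showed all five offcuts in the tray and the table bare.
- **Scraper block:** I stood it back in its original place on the bench and let go. The last pictures show it upright and clear of the sander.
- **Tension arm:** I gripped the black grip and swung the arm to its stop. The last 5 mm I commanded moved it only about 1 mm, while the force rose from about 13 N to 29 N. It was still held there at hand-in.
- **Other things on the bench:** The oil bottle, spool, pliers and marker look unmoved in the last pictures.

One small mismatch: the arm angle worked out from the gripper position is 0.861 rad, against 0.881 at the stop. That is about 1.7 mm at the grip, within the calibration error, and above the 0.83 needed.

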